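# Load the slide carrier into the slide reader

## Task

Load the microscope slide into the reader: pick up the carrier that holds the long glass slide by its upright handle, lay it flat on the reader's loading ledge and slide it nose first into the slot until it comes up against the stop inside. Let go of it there, and leave the other carrier, the one with three round wells, where it lies.

Things in the scene. Friction and masses are not known exactly. Their poses are not given: they have to be found in the camera images.
- slide_carrier: Carrier to load, up to 0.25 kg: flat dark grey metal plate 140 x 40 x 8 mm, one long pale glass slide (76 x 26 mm) on its nose part, black upright block handle 30 mm long (x), 14 mm wide (y, pinch across it), its top 58 mm above the underside. Origin: underside, below the handle's middle, near balance. x along the plate to the nose (105 mm away; tail 35 mm behind), y across, z up.
- carrier_nose (a point): Middle of the nose end of the slide carrier, on the underside of the plate, 105 mm along +x from the carrier's origin; same axes.
- well_carrier: The other carrier, not to be moved: the same plate (140 x 40 x 8 mm), but with three round wells in a row and a round black mushroom knob (24 mm across the top, 58 mm high over all) as its handle. Origin on the underside below the knob; x to the nose, z up.
- slot_mouth (a point): Mouth of the slot in the front of the white reader box (180 wide, 170 deep, 75 mm high, fixed): middle of its lower edge, 25 mm above the bench. x into the slot, z up. Slot 48 wide, 20 high, 68 mm deep to a hard stop. Level with its floor a ledge, 100 mm wide, runs 100 mm out (-x) with 10 mm high rails, 80 mm apart, narrowing to 48 over the last 35 mm. Home: handle's middle 37 mm before the mouth.
There are look-alikes about, which are no part of the job. Leave any yellow look-alike of the slide_carrier alone.

How it is judged:
By the outcome, as a careful person would: the job done as asked, in the order asked, and still so for the second after the job is handed in, with the robot touching nothing.
It also fails if it takes over 43 s, if anything falls off the work surface, if the arm or the gripper's body presses on something with over 40 N, if the wrist force passes 120 N, or if a joint passes its speed limit or range.

## Robot

A 7-joint arm with a two-finger parallel gripper is mounted at the origin on the work surface. World frame = base frame: x ahead of the robot, y to its left, z up, the work surface at z = 0. Lengths are in mm, angles in rad, forces in N, time in s.
With the tool pointing down it reaches from about 400 to 900 mm from the base axis. Payload 5.5 kg.
Tool frame: the origin (TCP) lies midway between the tips of the shut fingers; the grasp point (between the pads) lies 19 mm behind it; z points along the fingers, y is the line along which they close (so a half turn about z gives the same grasp; the last joint's range is limited). The gripper opens to 92 mm and grips with 3 to 60 N. Pads are 19 mm wide; open, the fingers measure 130 mm over their backs; the gripper's body (75 mm by 190 mm) begins 47 mm behind the grasp point.
Start: joints at [-0.921, 0.501, -0.427, 1.55, 0.221, 1.138, -0.21], TCP at [245.16, 601.994, 201.129] pointing down, gripper open.
Joint ranges: [-2.88, 2.88], [-0.31, 2.03], [-1.54, 1.56], [0.2, 2.42], [-1.41, 4.55], [0.19, 2.02], [-2.57, 2.57]. Speed limits (rad/s): [2.57, 2.57, 3.14, 3.14, 3.14, 3.14, 3.14].

## Interface

Orientations are given as [roll, pitch, yaw] about the fixed x, y, z axes, in that order (R = Rz(yaw) Ry(pitch) Rx(roll)).
In Python, from rig import ctrl, snapshot, get_calibration, order, boxes_of, tip_of gives the robot as it stands.
- The arm moves only by the tool send_rows, never from a script. Its argument "moves" is a list of rows, each a list of 2 entries, a list of its own where there are three numbers: the shift along the tool's x, y, z in m, then the turn, a rotation vector about the tool's x, y, z in degrees. In form: [[[dx, dy, dz], [wx, wy, wz]], ...]. A call has 1 to 5 rows; each row is the pose to reach, as a shift and turn from the pose commanded when the call began, along the tool's axes at that moment; what a row does not reach only later rows make up. A row lasts 1/10 s, in which the tool goes at most 50 mm and 8.59 degrees, less where a joint would pass 70% of its speed; a pose out of reach is approached as far as the arm can. A call with a gripper value outside its range is refused whole. "jaw" is the closure, from -1 (fully open) to 1 (shut), set as the call begins (left out, the last holds). The fingers move at their own pace and stop on an object; "grip_force" is the grip in N (left out, the last holds). Time passes only in rows, so rows that repeat a pose let the fingers close. It gives the time, the measured TCP pose, the force, the opening and the grip force at its end, in the units of the state.
- ctrl.sense(): the state, without advancing time (a new reading comes with each control period).
- snapshot(name): name is "side" or "top"; returns (picture, depth): 384x512x3 uint8, blue, green, red; 384x512 float32, mm along the optical axis (not along the pixel's ray), 0 where there is no reading.
- get_calibration(name): a dict with "vertical_fov" (degrees; the focal length in pixels is half the picture's height over the tangent of half this angle, whatever the lens; pixels are square), "cx", "cy" (the principal point, pixels), "dist" ([k1, k2, p1, p2, k3] as OpenCV has them; the pictures are not rectified), "R" (3x3) and "t" (3): a world point X has camera coordinates R X + t. Camera axes: x right, y down, z forward; pixel columns grow to the right and rows downward; lengths in mm; the calibration is good to about 2 mm. A picture is of the moment at which its call begins. get_calibration takes no time and is no camera call.
- order.job_done(): hands the job in; it is judged then, once.
Trained networks look in the newest picture that a camera, given by its name, has taken for a name from the list of things; names that differ only in an ending like _2 or _b are one class to them, and where a whole thing is asked for, a point or a joint stands for the part that bears it (a point fixed in the world has none). Each returns a list of dicts, best first, with "p" (0 to 1); they miss things now and then, are a little off and sometimes report something else, mostly with a low value. They report only what shows in the picture. A call takes as long as a camera call. They do not tell look-alikes from the thing itself.
- boxes_of(camera, query): "uv" ([column, row] in pixels, amid what is visible of it).
- tip_of(camera, query): "uv" ([column, row] in pixels: a listed point, or the origin of a listed thing).
The state is a dict: "clock": time; "joints": joint angles; "joint_velocities": joint speeds; "effort": joint torques, N m; "ee_pos": TCP position; "tcp_rot": TCP orientation; "ft_force": force on the tool from outside, world axes, zero at the start; "torque": the same for the moment, N m; "finger_gap": opening from 0.0 (shut) to 1.0 (fully open); "finger_force": force on a finger pad.
Only numpy, scipy, OpenCV 4.12 (cv2) and the standard library are available. Lean on these libraries where they do the work, as an engineer would, in place of code of your own. Each camera call takes 0.05 s, during which the arm holds its last target. There are 200 camera calls.

## Working session

There is one attempt and no reset: what is moved stays moved. The work goes in short steps, Python scripts to look and compute and a tool call to move; the robot and the scene stay as the last step left them, time stands still between calls to the robot, and variables do not carry over. Pictures are saved under pics/ and viewed, at most 10 in all, crops included, and the job is handed in when it is done.

Besides the shell and the picture viewer there is one more tool, called after "Request:" as name([rows], argument=value, ...), one row to a line, values as JSON. send_rows: Moves the arm, as the interface text tells. Its arguments: {"type":"object","properties":{"moves":{"type":"array"},"jaw":{"type":"number"},"grip_force":{"type":"number"}},"required":["moves"]}

```bash
mkdir -p pics
cat > h.py <<'E'
import numpy as np, cv2
from rig import ctrl, snapshot, get_calibration, order, boxes_of, tip_of
def K(c):
    f=192/np.tan(np.radians(c["vertical_fov"])/2)
    return np.array([[f,0,c["cx"]],[0,f,c["cy"]],[0,0,1.]])
def ray(name,uv):
    c=get_calibration(name);R=np.array(c["R"]);t=np.array(c["t"])
    p=cv2.undistortPoints(np.array(uv,float).reshape(-1,1,2),K(c),np.array(c["dist"],float)).reshape(-1,2)
    return -R.T@t,np.c_[p,np.ones(len(p))],R
def onz(name,uv,z):
    o,d,R=ray(name,uv);d=d@R;return o+d*((z-o[2])/d[:,2])[:,None]
def bydepth(name,uv,dep):
    o,d,R=ray(name,uv);uv=np.round(np.array(uv)).astype(int).reshape(-1,2)
    return o+(d*dep[uv[:,1],uv[:,0]][:,None])@R
def cloud(name,dep):
    v,u=np.mgrid[0:384,0:512];uv=np.c_[u.ravel(),v.ravel()]
    return bydepth(name,uv,dep).reshape(384,512,3)
E
python3 - <<'E'
from h import *
np.set_printoptions(precision=1,suppress=True)
for n in("top","side"):
    p,d=snapshot(n);cv2.imwrite(f"pics/{n}0.png",p);np.save(f"{n}0.npy",d)
    for q in("slide_carrier","carrier_nose","well_carrier","slot_mouth"):
        r=tip_of(n,q)
        for x in r:print(n,q,round(x["p"],2),np.round(x["uv"]),onz(n,[x["uv"]],25 if q=="slot_mouth" else 0))
    c=get_calibration(n);print(-np.array(c["R"]).T@c["t"])
s=ctrl.sense();print(s["clock"],s["ee_pos"],s["tcp_rot"])
E
```

```text
top slide_carrier 0.95 [323. 208.] [[ 497.1 -295.6    0. ]]
top slide_carrier 0.66 [369. 149.] [[ 663.1 -431.1    0. ]]
top carrier_nose 0.86 [322. 166.] [[ 614.4 -297.4    0. ]]
top carrier_nose 0.57 [337. 153.] [[ 652.  -339.4    0. ]]
top well_carrier 0.97 [247. 221.] [[462.8 -82.3   0. ]]
top slot_mouth 0.76 [177. 164.] [[624.6 111.2  25. ]]
[ 450.6 -120.   974.3]
side slide_carrier 0.73 [238. 284.] [[ 503.6 -292.5    0. ]]
side slide_carrier 0.71 [356. 338.] [[ 673.2 -446.1    0. ]]
side carrier_nose 0.87 [294. 274.] [[ 612.1 -299.2    0. ]]
side carrier_nose 0.67 [328. 287.] [[ 663.3 -342.5    0. ]]
side well_carrier 0.74 [199. 204.] [[460.3 -73.5   0. ]]
side slot_mouth 0.75 [250. 132.] [[628.9 122.9  25. ]]
side slot_mouth 0.48 [200. 210.] [[ 460.8 -113.3   25. ]]
[ 460.2 -617.2  595.5]
0.5 [245.2 602.  201.1] [-3.1 -0.   2.8]
```

View pics/top0.png

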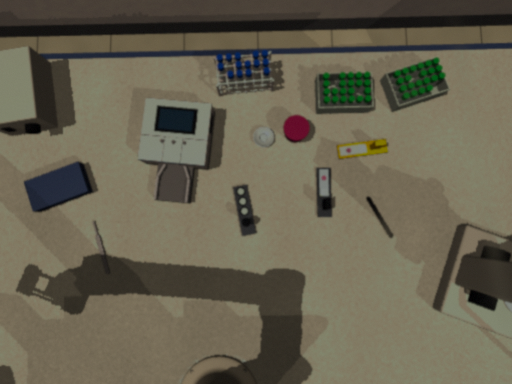

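View pics/side0.png

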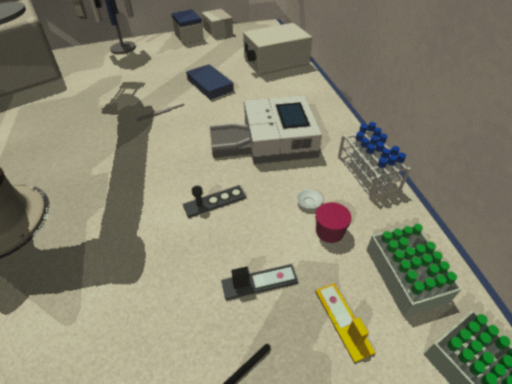

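Candidates for the slide carrier are the dark grey plate with the pale slide at top (323,192), the yellow look-alike (362,149), the three-well carrier (244,209) and a black pen (380,217). I choose the one at (323,192), and will check it in a close crop with measurements.

Run:
```python
from h import *
np.set_printoptions(precision=1,suppress=True)
p=cv2.imread("pics/top0.png");q=cv2.imread("pics/side0.png")
a=cv2.resize(p[155:225,290:360],(390,390),interpolation=cv2.INTER_CUBIC)
b=cv2.resize(q[245:315,210:310],None,fx=3.9,fy=3.9,interpolation=cv2.INTER_CUBIC)
c=cv2.resize(p[90:210,120:230],(390,425),interpolation=cv2.INTER_CUBIC)
im=np.zeros((600,800,3),np.uint8);im[:273,:390]=b;im[:390,400:790]=a
c=cv2.resize(p[95:210,130:222],None,fx=2.8,fy=2.8);im[275:275+322,:c.shape[1]]=c;cv2.imwrite("pics/crop.png",im)
def rect(P):
    (cx,cy),(w,h),an=cv2.minAreaRect(P[:,:2].astype(np.float32));bx=cv2.boxPoints(((cx,cy),(w,h),an))
    print("  n",len(P),"c",np.array([cx,cy]),"wh",w,h,"ang",an,"med",np.median(P[:,:2],0),"z",np.percentile(P[:,2],[5,50,95]))
for n in("top","side"):
    d=np.load(n+"0.npy");C=cloud(n,d);x,y,z=C[...,0],C[...,1],C[...,2]
    print(n,"bench z",np.median(z[(d>0)&(abs(x-500)<150)&(abs(y+200)<80)]))
    m=(d>0)&(x>430)&(x<640)&(abs(y+297)<45)
    print(" handle");rect(C[m&(z>50)])
    print(" plate");rect(C[m&(z>4)&(z<16)])
    m=(d>0)&(x>450)&(x<900)&(y>0)&(y<260)
    print(" reader top");rect(C[m&(z>65)&(z<85)])
    print(" ledge");rect(C[m&(z>20)&(z<29)&(x<640)])
    print(" rails");rect(C[m&(z>30)&(z<40)&(x<640)])
```

```text
top bench z 0.40296896517565983
 handle
  n 62 c [ 507.  -295.1] wh 12.61790943145752 26.837095260620117 ang 88.34017181396484 med [ 507.1 -295.1] z [51.5 58.2 61.1]
 plate
  n 650 c [ 537.2 -294. ] wh 87.41850280761719 207.4911346435547 ang 87.6266860961914 med [ 551.8 -294.1] z [ 5.   8.8 12.1]
 reader top
  n 4259 c [706.7 106.3] wh 180.5202178955078 171.5188446044922 ang 83.43388366699219 med [704.1 105.6] z [72.7 75.8 79. ]
 ledge
  n 1116 c [576.6 112.2] wh 117.6250991821289 179.33888244628906 ang 1.5159481763839722 med [573.9 121. ] z [22.4 25.3 28.1]
 rails
  n 222 c [577.2 106.4] wh 114.75398254394531 167.86834716796875 ang 2.1802761554718018 med [581.1 116. ] z [31.  34.9 38.2]
side bench z -0.0042259504268145065
 handle
  n 152 c [ 507.8 -299.2] wh 14.561888694763184 30.15428352355957 ang 88.47428894042969 med [ 507.8 -301.1] z [51.4 57.1 59. ]
 plate
  n 1283 c [ 542.  -299.7] wh 41.857093811035156 139.00942993164062 ang 89.25379943847656 med [ 548.8 -303.9] z [ 5.9  8.1 10.2]
 reader top
  n 2884 c [706.2 103.7] wh 182.7991180419922 169.2910614013672 ang 83.17447662353516 med [703.3  87.2] z [70.6 75.4 77.8]
 ledge
  n 796 c [577.2 106.1] wh 117.3648681640625 172.53257751464844 ang 1.7962462902069092 med [575.  116.3] z [21.9 25.7 27.9]
 rails
  n 279 c [577.1 102.4] wh 116.30831146240234 166.1975555419922 ang 2.1066460609436035 med [581.2  80.7] z [30.5 34.5 37.2]
```

View pics/crop.png

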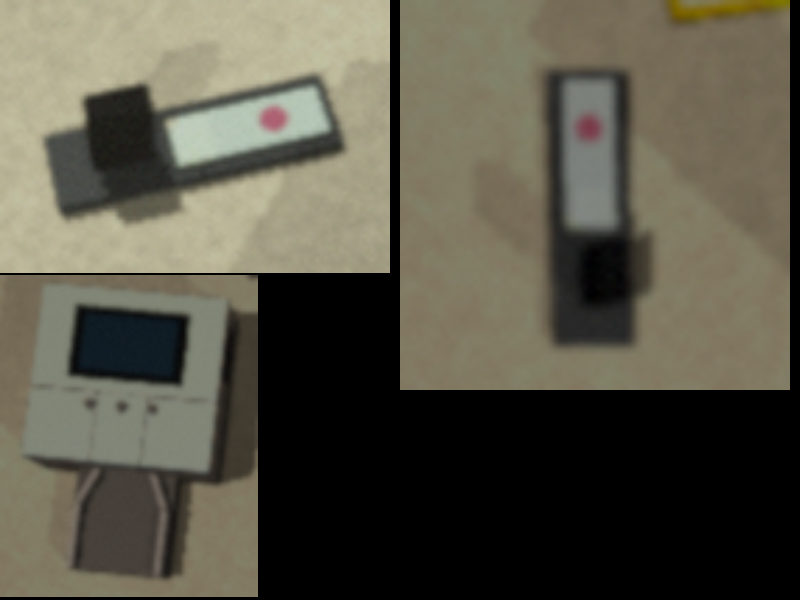

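The crop confirms it: dark plate, long glass slide (nose to +x), black block handle. The reader yaw is about -6.7°. Next I refine the carrier yaw and work out the moves.

```bash
cat >> h.py <<'E'
from scipy.spatial.transform import Rotation as Ro
def rel(xyz,yaw_deg,pose=None):
    s=ctrl.sense();P=np.array(s["ee_pos"]);R=Ro.from_euler("xyz",s["tcp_rot"])
    T=Ro.from_euler("xyz",[180,0,yaw_deg],degrees=True)
    print("t",round(s["clock"],2),"from",P.round(1),np.degrees(s["tcp_rot"]).round(2),"shift m",(R.inv().apply(np.array(xyz)-P)/1000).round(4),"turn deg",np.degrees((R.inv()*T).as_rotvec()/np.pi*np.pi).round(2))
E
python3 - <<'E'
from h import *
for n in("top","side"):
    p=cv2.imread(f"pics/{n}0.png");d=np.load(n+"0.npy");C=cloud(n,d)
    m=(C[...,0]>490)&(C[...,0]<640)&(abs(C[...,1]+297)<25)&(p.min(2)>105)&(C[...,2]>3)&(C[...,2]<20)
    v,u=np.nonzero(m);P=onz(n,np.c_[u,v],8.);print(n,len(P),cv2.minAreaRect(P[:,:2].astype(np.float32)),P.mean(0))
    m=(abs(C[...,0]-550)<95)&(abs(C[...,1]+297)<27)&(p.max(2)<105)&(C[...,2]>4)&(C[...,2]<13)
    v,u=np.nonzero(m);P=onz(n,np.c_[u,v],8.);print(n,len(P),cv2.minAreaRect(P[:,:2].astype(np.float32)))
rel([450,150,200],178.7);rel([507.4,-297,130],178.7)
E
```

```text
top 175 ((567.8310546875, -297.6455993652344), (19.647062301635742, 70.7713851928711), 87.93373107910156) [ 567.0947664  -297.78288408    8.        ]
top 421 ((541.3421630859375, -298.8505554199219), (47.253536224365234, 140.44696044921875), 88.87639617919922)
side 516 ((580.912109375, -297.5899658203125), (100.51766204833984, 30.529733657836914), 2.9178407192230225) [ 569.04415458 -298.18437894    8.        ]
side 694 ((542.28271484375, -300.94903564453125), (42.81511688232422, 137.7505645751953), 89.1801986694336)
t 0.5 from [245.2 602.  201.1] [-180.     -0.    157.84] shift m [-0.3602 -0.3413  0.0011] turn deg [ -0.    -0.   -20.86]
t 0.5 from [245.2 602.  201.1] [-180.     -0.    157.84] shift m [-0.582  -0.7336  0.0711] turn deg [ -0.    -0.   -20.86]
```

Request:
send_rows([
  [[-0.36,-0.341,0.0],[0,0,-20.9]],
  [[-0.36,-0.341,0.0],[0,0,-20.9]],
  [[-0.36,-0.341,0.0],[0,0,-20.9]],
  [[-0.36,-0.341,0.0],[0,0,-20.9]],
  [[-0.36,-0.341,0.0],[0,0,-20.9]],
], jaw=-1)

```text
clock: 1.0
ee_pos: [349.1, 372.5, 201.3]
tcp_rot: [3.141, 0.001, 3.12]
ft_force: [0.7, -0.5, 0.6]
finger_gap: 0.999
finger_force: 0.0
```

Request:
send_rows([
  [[0,0,0],[0,0,0]],
])

```text
clock: 1.1
ee_pos: [353.0, 366.5, 200.8]
tcp_rot: [-3.137, 0.002, 3.109]
ft_force: [0.2, -0.3, 0.2]
finger_gap: 0.998
finger_force: 0.0
```

Run:
```python
from h import *
rel([450,150,200],178.7);rel([507.4,-297.5,130],178.7)
```

```text
t 1.1 from [353.  366.5 200.8] [-1.7972e+02  1.2000e-01  1.7812e+02] shift m [-0.1041 -0.2132  0.002 ] turn deg [-0.28  0.11 -0.58]
t 1.1 from [353.  366.5 200.8] [-1.7972e+02  1.2000e-01  1.7812e+02] shift m [-0.176  -0.6582  0.0743] turn deg [-0.28  0.11 -0.58]
```

Request:
send_rows([
  [[-0.104,-0.213,0.0],[0,0,-0.5]],
  [[-0.104,-0.213,0.0],[0,0,-0.5]],
  [[-0.104,-0.213,0.0],[0,0,-0.5]],
  [[-0.104,-0.213,0.0],[0,0,-0.5]],
  [[-0.104,-0.213,0.0],[0,0,-0.5]],
])

```text
clock: 1.6
ee_pos: [449.0, 156.2, 201.5]
tcp_rot: [-3.141, 0.001, 3.126]
ft_force: [0.5, 0.4, 0.2]
finger_gap: 1.002
finger_force: 0.0
```

Request:
send_rows([
  [[-0.07,-0.44,0.0],[0,0,0]],
  [[-0.07,-0.44,0.0],[0,0,0]],
  [[-0.07,-0.44,0.0],[0,0,0]],
  [[-0.07,-0.44,0.0],[0,0,0]],
  [[-0.07,-0.44,0.0],[0,0,0]],
])

```text
clock: 2.1
ee_pos: [484.2, -89.8, 201.6]
tcp_rot: [-3.142, 0.001, 3.129]
ft_force: [1.4, 0.3, -0.5]
finger_gap: 1.002
finger_force: 0.0
```

Run:
```python
from h import *
rel([507.4,-297.5,110],178.7)
```

```text
t 2.1 from [484.2 -89.8 201.6] [-1.8000e+02  7.0000e-02  1.7928e+02] shift m [-0.0257 -0.2074  0.0917] turn deg [-0.    0.07  0.58]
```

Request:
send_rows([
  [[-0.025,-0.204,0.06],[0,0,0.6]],
  [[-0.025,-0.204,0.06],[0,0,0.6]],
  [[-0.025,-0.204,0.06],[0,0,0.6]],
  [[-0.025,-0.204,0.06],[0,0,0.6]],
  [[-0.025,-0.204,0.06],[0,0,0.6]],
], jaw=0.0)

```text
clock: 2.6
ee_pos: [504.4, -298.8, 139.6]
tcp_rot: [-3.139, -0.002, 3.111]
ft_force: [-0.8, -1.7, -0.3]
finger_gap: 0.615
finger_force: 0.0
```

Request:
send_rows([
  [[0,0,0],[0,0,0]],
  [[0,0,0],[0,0,0]],
  [[0,0,0],[0,0,0]],
])

```text
clock: 2.9
ee_pos: [507.0, -290.0, 141.7]
tcp_rot: [3.141, 0.001, 3.121]
ft_force: [0.9, 0.7, 1.0]
finger_gap: 0.501
finger_force: 0.0
```

Run:
```python
from h import *
rel([507.4,-297.5,24],178.7)
p,d=snapshot("side");q,_=snapshot("top")
cv2.imwrite("pics/side1.png",np.hstack([cv2.resize(p[170:330,160:340],(400,356)),cv2.resize(q[120:280,240:420],(400,356))]))
```

```text
t 2.9 from [ 507.  -290.   141.7] [1.7994e+02 5.0000e-02 1.7883e+02] shift m [-0.0004 -0.0077  0.1177] turn deg [0.06 0.05 0.13]
```

View pics/side1.png

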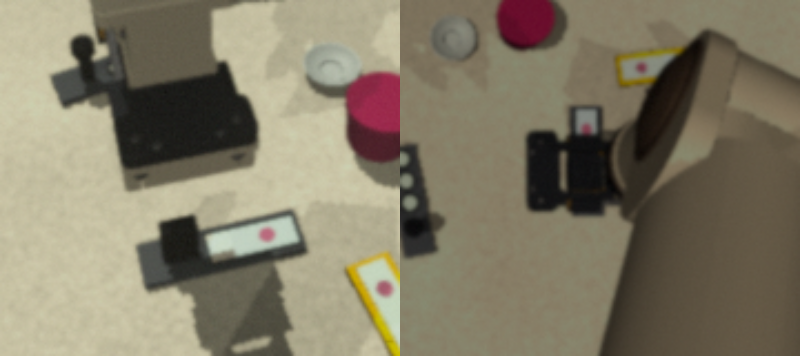

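The gripper (46 mm open) hovers above the carrier, whose handle is untouched at crop (180,238). I go down around the handle.

Request:
send_rows([
  [[0,-0.0075,0.04],[0,0,0.1]],
  [[0,-0.0075,0.075],[0,0,0.1]],
  [[0,-0.0075,0.1],[0,0,0.1]],
  [[0,-0.0075,0.117],[0,0,0.1]],
  [[0,-0.0075,0.117],[0,0,0.1]],
])

```text
clock: 3.5
ee_pos: [504.3, -297.7, 22.0]
tcp_rot: [3.139, -0.004, 3.118]
ft_force: [-0.3, 0.3, 0.1]
finger_gap: 0.502
finger_force: 0.0
```

Request:
send_rows([
  [[0,0,0],[0,0,0]],
  [[0,0,0],[0,0,0]],
  [[0,0,0],[0,0,0]],
])

```text
clock: 3.8
ee_pos: [507.0, -300.5, 25.7]
tcp_rot: [-3.14, 0.002, 3.116]
ft_force: [0.1, -0.9, -0.2]
finger_gap: 0.502
finger_force: 0.0
```

Run:
```python
from h import *
rel([507.4,-297.5,24],178.7)
```

```text
t 3.8 from [ 507.  -300.5   25.7] [-1.7993e+02  1.3000e-01  1.7856e+02] shift m [-0.0003  0.003   0.0017] turn deg [-0.07  0.13 -0.14]
```

Request:
send_rows([
  [[0,0,0],[0,0,0]],
  [[0,0,0],[0,0,0]],
  [[0,0,0],[0,0,0]],
  [[0,0,0],[0,0,0]],
  [[0,0,0],[0,0,0]],
], jaw=1, grip_force=25)

```text
clock: 4.3
ee_pos: [505.8, -299.9, 24.0]
tcp_rot: [3.141, -0.0, 3.116]
ft_force: [0.8, 0.9, 0.8]
finger_gap: 0.15
finger_force: 24.9
```

Request:
send_rows([
  [[0,0,0],[0,0,0]],
  [[0,0,0],[0,0,0]],
  [[0,0,0],[0,0,0]],
  [[0,0,0],[0,0,0]],
])

```text
clock: 4.7
ee_pos: [505.8, -300.0, 24.1]
tcp_rot: [3.141, -0.0, 3.116]
ft_force: [0.1, 0.6, 0.5]
finger_gap: 0.149
finger_force: 24.9
```

Run:
```python
from h import *
for i in range(4): rel([507.4,-297.5,124],178.7);snapshot("top")
```

```text
t 4.7 from [ 505.8 -300.    24.1] [ 1.7999e+02 -1.0000e-02  1.7854e+02] shift m [-0.0016  0.0025 -0.0999] turn deg [ 0.01 -0.01 -0.16]
t 4.75 from [ 505.7 -300.    24. ] [ 1.7999e+02 -1.0000e-02  1.7854e+02] shift m [-0.0016  0.0026 -0.1   ] turn deg [ 0.01 -0.01 -0.16]
t 4.8 from [ 505.8 -300.    24.1] [ 1.7999e+02 -1.0000e-02  1.7855e+02] shift m [-0.0015  0.0025 -0.0999] turn deg [ 0.01 -0.01 -0.15]
t 4.85 from [ 505.8 -300.    24.1] [ 1.7999e+02 -1.0000e-02  1.7854e+02] shift m [-0.0015  0.0025 -0.0999] turn deg [ 0.01 -0.01 -0.16]
```

Gripped (gap 13.8 mm, as expected). Lifting and carrying it toward the ledge, passing well above the well carrier.

Request:
send_rows([
  [[0,0,-0.02],[0,0,0]],
  [[0,0,-0.05],[0,0,0]],
  [[0,0,-0.08],[0,0,0]],
  [[0,0,-0.11],[0,0,0]],
  [[0,0,-0.12],[0,0,0]],
])

```text
clock: 5.4
ee_pos: [507.5, -301.4, 147.1]
tcp_rot: [-3.139, 0.004, 3.116]
ft_force: [1.0, -0.8, -3.1]
finger_gap: 0.15
finger_force: 24.9
```

Run:
```python
from h import *
rel([500,129.4,145],173.3)
```

```text
t 5.4 from [ 507.5 -301.4  147.1] [-179.86    0.25  178.52] shift m [0.0186 0.4305 0.0009] turn deg [-0.13  0.26  5.22]
```

Request:
send_rows([
  [[0.001,0.025,0],[0,0,0.4]],
  [[0.003,0.06,0],[0,0,0.8]],
  [[0.005,0.1,0],[0,0,1.2]],
  [[0.007,0.14,0],[0,0,1.7]],
  [[0.008,0.18,0],[0,0,2.2]],
])

```text
clock: 5.9
ee_pos: [501.2, -118.6, 142.9]
tcp_rot: [3.141, -0.002, 3.077]
ft_force: [0.5, 0.3, -2.9]
finger_gap: 0.153
finger_force: 24.9
```

Request:
send_rows([
  [[0.001,0.04,0],[0,0,0.5]],
  [[0.002,0.08,0],[0,0,1.0]],
  [[0.003,0.12,0],[0,0,1.5]],
  [[0.004,0.16,0],[0,0,2]],
  [[0.005,0.19,0],[0,0,2.5]],
])

```text
clock: 6.4
ee_pos: [508.6, 72.8, 143.0]
tcp_rot: [3.141, -0.001, 3.036]
ft_force: [0.3, 0.2, -2.3]
finger_gap: 0.15
finger_force: 24.9
```

Run:
```python
from h import *
rel([500,129.4,110],173.3)
```

```text
t 6.4 from [508.6  72.8 143. ] [ 1.7997e+02 -8.0000e-02  1.7394e+02] shift m [0.0145 0.0554 0.0331] turn deg [ 0.03 -0.08  0.64]
```

Request:
send_rows([
  [[0.005,0.025,0.01],[0,0,0.2]],
  [[0.01,0.045,0.025],[0,0,0.4]],
  [[0.0145,0.0555,0.033],[0,0,0.6]],
  [[0.0145,0.0555,0.033],[0,0,0.6]],
  [[0.0145,0.0555,0.033],[0,0,0.6]],
])

```text
clock: 6.9
ee_pos: [500.9, 125.5, 110.7]
tcp_rot: [-3.141, -0.001, 3.023]
ft_force: [-1.2, -1.3, -2.7]
finger_gap: 0.152
finger_force: 24.9
```

Request:
send_rows([
  [[0,0,0],[0,0,0]],
  [[0,0,0],[0,0,0]],
  [[0,0,0],[0,0,0]],
  [[0,0,0],[0,0,0]],
])

```text
clock: 7.3
ee_pos: [501.5, 126.2, 111.5]
tcp_rot: [3.141, 0.001, 3.023]
ft_force: [0.5, 0.2, -2.4]
finger_gap: 0.145
finger_force: 24.9
```

Run:
```python
from h import *
np.set_printoptions(precision=1,suppress=True)
rel([500,129.4,110],173.3)
u=np.array([np.cos(np.radians(6.7)),-np.sin(np.radians(6.7))]);w=np.array([-u[1],u[0]])
M=np.array([622,115.])
out=[]
for n in("top","side"):
    p,d=snapshot(n)
    r=[(180-70,130-70)] 
    out.append(cv2.resize(p[90:250,110:290] if n=="top" else p[80:240,150:330],(400,356)))
    C=cloud(n,d);S=(C[...,:2]-M)@u;L=(C[...,:2]-M)@w;z=C[...,2]
    # carrier front part at z ~ 86..96
    m=(d>0)&(z>80)&(z<105)&(S>-90)&(S<30)&(abs(L)<35)
    P=np.c_[S[m],L[m]].astype(np.float32);print(n,"carrier S,L",cv2.minAreaRect(P),np.percentile(P,[2,98],axis=0) if len(P) else 0,np.median(z[m]))
    for s in range(-50,20,10):
        k=m&(abs(S-s)<5)
        if k.sum()>5:print("  s",s,"L",np.percentile(L[k],[3,97]),"z",np.median(z[k]))
    m=(d>0)&(z>70)&(z<82)&(S>20)&(S<150)&(abs(L)<120)
    for s in range(40,150,30):
        k=m&(abs(S-s)<12);print("  reader s",s,"L",np.percentile(L[k],[1,99]),np.percentile(L[k],[1,99]).mean())
    for l in range(-70,71,35):
        k=(d>0)&(z>70)&(z<82)&(abs(L-l)<10)&(abs(S)<200);print("  reader l",l,"S",np.percentile(S[k],[1,99]) )
    for s in range(-95,-35,10):
        k=(d>0)&(z>15)&(z<40)&(abs(S-s)<5)&(abs(L)<70)
        if k.sum()>5:print("  ledge s",s,"L",np.percentile(L[k],[2,98]),np.percentile(L[k],[2,98]).mean())
cv2.imwrite("pics/pre.png",np.hstack(out))
```

```text
t 7.3 from [501.5 126.2 111.5] [180.    0.  173.2] shift m [0. 0. 0.] turn deg [ 0.   0.  -0.1]
top carrier S,L ((-48.36138153076172, 0.37917137145996094), (66.60335540771484, 40.54922866821289), 0.4943693280220032) [[-78.4 -19. ]
 [-16.4  19.7]] 96.44460466987277
  s -50 L [-18.9  18.1] z 96.34113058269514
  s -40 L [-19.   19.8] z 96.78029862387689
  s -30 L [-18.4  18.2] z 96.45039979598931
  s -20 L [-18.8  20.2] z 96.19619993743817
  reader s 40 L [-86.7  88.8] 1.0545199847422282
  reader s 70 L [-87.   88.5] 0.7690760445360212
  reader s 100 L [-87.   88.9] 0.9251509702464062
  reader s 130 L [-86.7  89.4] 1.329888595513978
  reader l -70 S [  1. 168.]
  reader l -35 S [  0.9 167.9]
  reader l 0 S [  0.6 167.8]
  reader l 35 S [  0.6 168.2]
  reader l 70 S [  0.6 167.5]
  ledge s -75 L [-11.2  -2.6] -6.894082185972383
  ledge s -65 L [-48.   40.4] -3.7937147044001875
  ledge s -55 L [-48.2  47. ] -0.6086568795260447
  ledge s -45 L [-48.2  45.7] -1.2362342894118719
side carrier S,L ((-52.1303596496582, -2.5404891967773438), (43.44198989868164, 75.7149887084961), 88.821357727050
[... 169 characters left out ...]
.93835984982434
  s -20 L [-22.6  16.4] z 95.5310742516138
  reader s 40 L [-90.7  84. ] -3.377339693852555
  reader s 70 L [-90.6  86.2] -2.197978632927061
  reader s 100 L [-90.3  85.5] -2.393762000836901
  reader s 130 L [-90.   83.8] -3.123710483837293
  reader l -70 S [  3.  166.6]
  reader l -35 S [  2.1 167.4]
  reader l 0 S [  2. 167.]
  reader l 35 S [  1.6 167.7]
  reader l 70 S [  2.1 166.8]
  ledge s -95 L [-50.9  41.2] -4.84336099942092
  ledge s -85 L [-51.3  44.6] -3.3562032545231624
  ledge s -75 L [-52.3  42.6] -4.848328085809243
  ledge s -65 L [-51.6  39.9] -5.874153457274755
  ledge s -55 L [-50.7  42.9] -3.8825764774182687
  ledge s -45 L [-51.5  40.2] -5.606509106080971
```

View pics/pre.png

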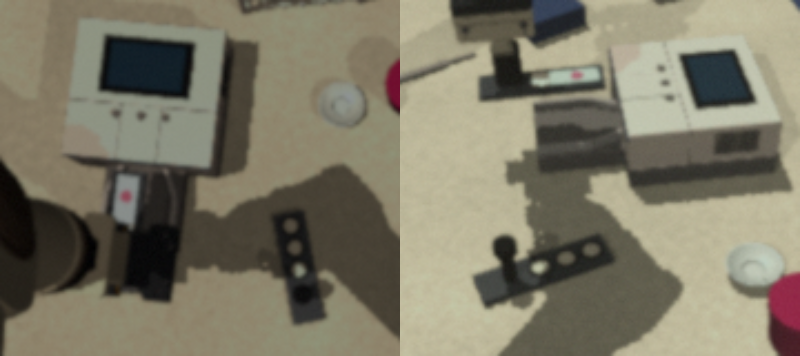

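The carrier hangs level above the ledge (side crop (540,80)), with nose about 16 mm before the mouth and lateral error under 1 mm. Lowering it.

Request:
send_rows([
  [[0,0,0.015],[0,0,0]],
  [[0,0,0.03],[0,0,0]],
  [[0,0,0.045],[0,0,0]],
  [[0,0,0.055],[0,0,0]],
  [[0,0,0.058],[0,0,0]],
])

```text
clock: 7.9
ee_pos: [500.2, 126.5, 52.0]
tcp_rot: [-3.141, -0.002, 3.024]
ft_force: [-0.0, -0.2, -2.9]
finger_gap: 0.148
finger_force: 24.9
```

Request:
send_rows([
  [[0,0,0],[0,0,0]],
  [[0,0,0],[0,0,0]],
  [[0,0,0],[0,0,0]],
  [[0,0,0],[0,0,0]],
])

```text
clock: 8.3
ee_pos: [501.6, 126.8, 53.7]
tcp_rot: [3.141, 0.001, 3.024]
ft_force: [-0.3, -0.4, -1.4]
finger_gap: 0.148
finger_force: 24.9
```

Request:
send_rows([
  [[0,0,0.002],[0,0,0]],
  [[0,0,0.004],[0,0,0]],
  [[0,0,0.004],[0,0,0]],
  [[0,0,0.004],[0,0,0]],
  [[0,0,0.004],[0,0,0]],
])

```text
clock: 8.8
ee_pos: [501.1, 126.7, 49.1]
tcp_rot: [-3.142, -0.0, 3.024]
ft_force: [-0.0, 0.0, -1.8]
finger_gap: 0.149
finger_force: 24.9
```

Request:
send_rows([
  [[0,0,0.0005],[0,0,0]],
  [[0,0,0.001],[0,0,0]],
  [[0,0,0.001],[0,0,0]],
  [[0,0,0.001],[0,0,0]],
])

```text
clock: 9.2
ee_pos: [500.9, 127.1, 48.7]
tcp_rot: [3.141, -0.0, 3.024]
ft_force: [-2.7, 0.3, 5.5]
finger_gap: 0.151
finger_force: 24.9
```

Request:
send_rows([
  [[-0.006,0,0],[0,0,0]],
  [[-0.012,0,0],[0,0,0]],
  [[-0.018,0,0],[0,0,0]],
  [[-0.024,0,0],[0,0,0]],
  [[-0.03,0,0],[0,0,0]],
])

```text
clock: 9.7
ee_pos: [529.6, 123.8, 48.6]
tcp_rot: [-3.141, -0.002, 3.024]
ft_force: [-6.8, 0.8, 9.3]
finger_gap: 0.15
finger_force: 25.0
```

Run:
```python
from h import *
p,d=snapshot("side");q,_=snapshot("top");s=ctrl.sense();print(s["ee_pos"],s["ft_force"],s["torque"])
cv2.imwrite("pics/ins.png",np.hstack([cv2.resize(p[90:180,190:300],(440,360),interpolation=2),cv2.resize(q[130:220,140:230],(360,360),interpolation=2)]))
```

```text
[531.14711924 123.59942439  48.7201785 ] [-1.70044745  0.7021625   4.0502887 ] [ 0.01870735  0.48476565 -0.01687097]
```

View pics/ins.png

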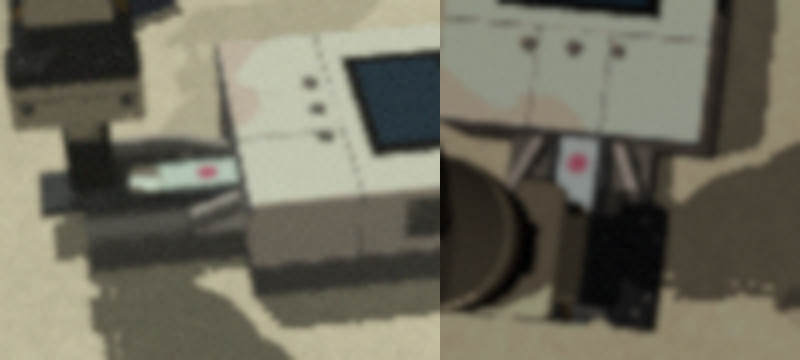

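The nose has entered the slot, centred between the rails (top crop (577,150)), with low forces. Continuing in.

Request:
send_rows([
  [[-0.006,0,0],[0,0,0]],
  [[-0.012,0,0],[0,0,0]],
  [[-0.018,0,0],[0,0,0]],
  [[-0.024,0,0],[0,0,0]],
  [[-0.028,0,0],[0,0,0]],
])

```text
clock: 10.3
ee_pos: [557.9, 120.5, 48.7]
tcp_rot: [-3.142, -0.002, 3.024]
ft_force: [-6.1, -0.1, 8.2]
finger_gap: 0.15
finger_force: 25.0
```

Request:
send_rows([
  [[-0.004,0,0],[0,0,0]],
  [[-0.008,0,0],[0,0,0]],
  [[-0.012,0,0],[0,0,0]],
  [[-0.015,0,0],[0,0,0]],
  [[-0.017,0,0],[0,0,0]],
])

```text
clock: 10.8
ee_pos: [574.5, 118.5, 48.7]
tcp_rot: [3.142, -0.002, 3.024]
ft_force: [-5.0, 0.4, 8.1]
finger_gap: 0.147
finger_force: 25.0
```

Request:
send_rows([
  [[-0.0015,0,0],[0,0,0]],
  [[-0.003,0,0],[0,0,0]],
  [[-0.0045,0,0],[0,0,0]],
  [[-0.006,0,0],[0,0,0]],
])

```text
clock: 11.2
ee_pos: [580.2, 117.8, 48.7]
tcp_rot: [-3.142, -0.002, 3.024]
ft_force: [-5.6, 1.2, 7.7]
finger_gap: 0.149
finger_force: 25.0
```

Request:
send_rows([
  [[-0.001,0,0],[0,0,0]],
  [[-0.002,0,0],[0,0,0]],
  [[-0.002,0,0],[0,0,0]],
])

```text
clock: 11.5
ee_pos: [582.5, 117.6, 48.7]
tcp_rot: [3.142, -0.002, 3.024]
ft_force: [-4.1, 1.1, 6.7]
finger_gap: 0.149
finger_force: 25.0
```

Request:
send_rows([
  [[-0.001,0,0],[0,0,0]],
  [[-0.002,0,0],[0,0,0]],
  [[-0.002,0,0],[0,0,0]],
])

```text
clock: 11.8
ee_pos: [584.3, 117.4, 48.7]
tcp_rot: [3.142, -0.002, 3.024]
ft_force: [-4.9, 1.6, 8.0]
finger_gap: 0.153
finger_force: 25.0
```

Request:
send_rows([
  [[-0.001,0,0],[0,0,0]],
  [[-0.0015,0,0],[0,0,0]],
  [[-0.0015,0,0],[0,0,0]],
])

```text
clock: 12.1
ee_pos: [584.3, 117.4, 48.7]
tcp_rot: [-3.141, -0.005, 3.025]
ft_force: [-9.6, 0.7, 11.0]
finger_gap: 0.151
finger_force: 25.0
```

Request:
send_rows([
  [[-0.0015,0,0],[0,0,0]],
  [[-0.0015,0,0],[0,0,0]],
  [[-0.0015,0,0],[0,0,0]],
])

```text
clock: 12.4
ee_pos: [584.3, 117.4, 48.6]
tcp_rot: [-3.141, -0.007, 3.025]
ft_force: [-11.9, 1.2, 15.0]
finger_gap: 0.149
finger_force: 25.0
```

It is against the stop: the position is frozen at the predicted depth and the force is rising. I ease the push and release.

Request:
send_rows([
  [[0.001,0,-0.0003],[0,0,0]],
  [[0.0015,0,-0.0005],[0,0,0]],
  [[0.0015,0,-0.0005],[0,0,0]],
])

```text
clock: 12.7
ee_pos: [584.3, 117.4, 48.7]
tcp_rot: [-3.141, -0.004, 3.025]
ft_force: [-7.6, 1.2, 7.5]
finger_gap: 0.152
finger_force: 25.0
```

Request:
send_rows([
  [[0,0,0],[0,0,0]],
  [[0,0,0],[0,0,0]],
  [[0,0,0],[0,0,0]],
  [[0,0,0],[0,0,0]],
  [[0,0,0],[0,0,0]],
], jaw=0.0)

```text
clock: 13.2
ee_pos: [587.2, 116.3, 48.6]
tcp_rot: [3.142, 0.0, 3.023]
ft_force: [0.1, -0.8, -0.7]
finger_gap: 0.491
finger_force: 0.0
```

Request:
send_rows([
  [[0,0,-0.01],[0,0,0]],
  [[0,0,-0.03],[0,0,0]],
  [[0,0,-0.06],[0,0,0]],
  [[0,0,-0.1],[0,0,0]],
  [[0,0,-0.14],[0,0,0]],
])

```text
clock: 13.7
ee_pos: [586.6, 116.4, 190.4]
tcp_rot: [-3.142, -0.0, 3.024]
ft_force: [1.3, 0.3, -0.4]
finger_gap: 0.499
finger_force: 0.0
```

Request:
send_rows([
  [[0.02,-0.03,0],[0,0,0]],
  [[0.04,-0.07,0],[0,0,0]],
  [[0.06,-0.12,0],[0,0,0]],
  [[0.08,-0.16,0],[0,0,0]],
  [[0.08,-0.2,0],[0,0,0]],
])

```text
clock: 14.2
ee_pos: [481.0, -74.2, 189.3]
tcp_rot: [-3.141, -0.001, 3.023]
ft_force: [1.3, -0.2, -0.1]
finger_gap: 0.5
finger_force: 0.0
```

Run:
```python
from h import *
np.set_printoptions(precision=1,suppress=True)
u=np.array([.9932,-.1167]);w=np.array([.1167,.9932]);M=np.array([622,115.]);o=[]
for n in("top","side"):
    p,d=snapshot(n);C=cloud(n,d);S=(C[...,:2]-M)@u;L=(C[...,:2]-M)@w;z=C[...,2]
    k=(d>0)&(z>72)&(z<90)&(S>-70)&(S<-10)&(abs(L)<30);print(n,"handle",k.sum(),cv2.minAreaRect(np.c_[S[k],L[k]].astype(np.float32)) if k.sum() else 0)
    k=(d>0)&(z>70)&(z<80)&(abs(L)<50)&(S>-8);print("front",np.percentile(S[k],1))
    o.append(cv2.resize(p[90:220,120:250] if n=="top" else p[80:210,180:310],(400,400)))
cv2.imwrite("pics/end.png",np.hstack(o));print(ctrl.sense()["clock"])
```

```text
top handle 71 ((-36.978309631347656, 0.5794868469238281), (14.500580787658691, 29.291337966918945), 89.96664428710938)
front 1.484307298144303
side handle 75 ((-35.54578399658203, -3.75565242767334), (15.502681732177734, 29.199399948120117), 89.65572357177734)
front 2.163265563892443
14.3
```

View pics/end.png

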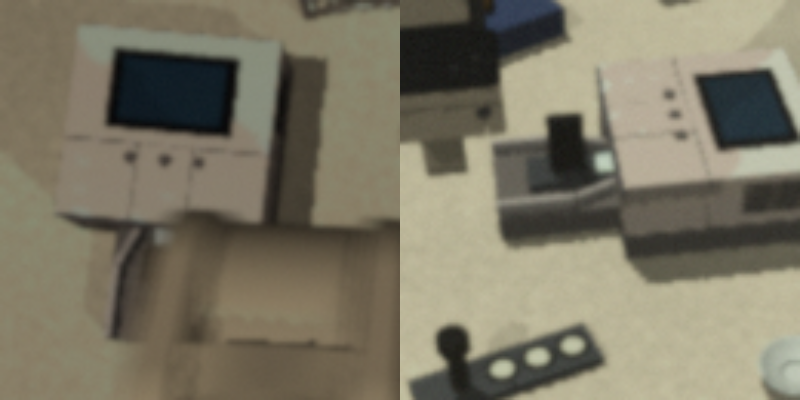

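The carrier is in the slot, its handle upright about 37–38 mm before the mouth (side crop (565,140)). The well carrier is untouched and the gripper is clear.

```bash
python3 -c "
from h import *
print(order.job_done())"
```

```text
the job is handed in; nothing more can be done
None
```

The slide carrier is in the reader, pushed nose first against the stop and released, the well carrier was left where it lay, and the job was handed in at about 14 s.

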